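# Lower the caned stool seat on its bench lift

### The job

Two hydraulic lifts stand raised on the furniture bench. Crack open the red release valve of the one that carries the caned stool seat, turning it only a little way anticlockwise, so that the seat comes down slowly all the way and never drops; leave the valve there. The seat must stay lying where it is on its platform, and the other lift with its glued-up panel must stay up and undisturbed.

Things in the scene. Friction and masses are not known exactly. Their poses are not given: they have to be found in the camera images.
- seat_valve (a joint): Release valve of the lift under the seat, rad: 0 shut, grows anticlockwise seen from above, stop at 1.75; stays where left (0.12 N m friction). Up to about 0.2 the ram is held; from 0.25 to 1.05 it sinks by itself, 20 to 35 mm/s; beyond about 1.1 it drops at 100 mm/s or more, which is not allowed. Aim for about 0.6. Shutting it again holds the ram within 5 mm.
- seat_valve_grip (a point): Grip point on the vertical axis of that valve's red T-bar, 130 mm above the bench. Bar 70 mm long (point's x axis, level; points to the ram, 235 mm away, when shut), 12 mm thick (y axis), 112 to 142 mm above the bench, on an 18 mm stem over a 48 mm column that ends at 95 mm. The other lift is a twin with the same red bar; they may stand either way round.
- seat_ram (a joint): Height of that lift's ram and platform above its lowest position, in m: 0.080 at the start, 0 fully down. The platform is a steel plate, 210 x 200 mm, its top 115 mm above the bench when down and 195 mm when raised.
- seat: Caned stool seat: dark wooden rails around straw-coloured woven cane with coloured pegs in the rim, 250 x 240 x 25 mm (pegs 14 mm more), 0.6 to 0.9 kg, lying loose on the raised platform. Origin at the centre of its underside, z up.
- panel: Striped glued-up wooden panel with two steel bar clamps with orange jaws, 240 x 230 x 20 mm (clamps to 30 mm), lying loose on the other lift's raised platform (195 mm above the bench). Origin at the centre of its underside, z up. Leave it and its lift alone.

How it is judged:
By the outcome, as a careful person would: the job done as asked, in the order asked, and still so for the second after the job is handed in, with the robot touching nothing.
It also fails if it takes over 35 s, if anything falls off the work surface, if the arm or the gripper's body presses on something with over 40 N, if the wrist force passes 120 N, or if a joint passes its speed limit or range.

### The arm

A 6-joint arm with a two-finger parallel gripper is mounted at the origin on the work surface. World frame = base frame: x ahead of the robot, y to its left, z up, the work surface at z = 0. Lengths are in m, angles in degrees, forces in N, time in s.
With the tool pointing down it reaches from about 0.375 to 0.9 m from the base axis. Payload 3.1 kg.
Tool frame: the origin (TCP) lies at the very end of the fingers, on their centre line; the grasp point (between the pads) lies 19 mm behind it; z points along the fingers, y is the direction in which the jaws open and shut (so a half turn about z gives the same grasp; the last joint's range is limited). The gripper opens to 87 mm and grips with 3 to 60 N. Pads are 19 mm wide; open, the fingers measure 117 mm over their backs; the gripper's body (75 mm by 190 mm) begins 51 mm behind the grasp point.
Start: joints at [62.08, 30.224, 82.088, -0, 67.689, -10.227], TCP at [0.19, 0.595, 0.223] pointing down, gripper open.
Joint ranges: [-176.69, 176.69], [-43.24, 126.21], [12.49, 139.97], [-82, 262], [0, 151.66], [-163.58, 163.58]. Speed limits (degrees/s): [159.86, 159.86, 180, 180, 180, 180].

### API

Orientations are given as a 3x3 rotation matrix whose columns are the frame's x, y, z axes.
In Python, from rig import read_state, capture, hand_in gives the robot as it stands. The module is installed in compiled form; this text tells all that it offers.
- The arm moves only by the tool move_arm, never from a script. Its arguments are lists of equal length, an entry for each row: "linear": the shift along the tool's x, y, z in cm, a list of three; "angular": the turn, a rotation vector about the tool's x, y, z in rad, a list of three; "fingers": the gripper command: -1 is fully open, 1 is shut, values between are in proportion. In form: {"linear": [[tx, ty, tz], ...], "angular": [[wx, wy, wz], ...], "fingers": [fingers, ...]}. A call has 1 to 12 rows; each row is the pose to reach, as a shift and turn from the pose measured when the call began, along the tool's axes at that moment; what a row does not reach only later rows make up. A row lasts 1/12 s, in which the tool goes at most 41.7 mm and 7.16 degrees, less where a joint would pass 70% of its speed; a pose out of reach is approached as far as the arm can. A call with a gripper value outside its range is refused whole. The fingers move at their own pace and stop on an object; the grip force is fixed at half the most. Time passes only in rows, so rows that repeat a pose let the fingers close. It gives the time, the measured TCP pose, the force and the opening at its end, in the units of the state.
- read_state(): the state, without advancing time (a new reading comes with each control period).
- capture(name): name is "scene" or "side" or "wrist"; returns a dict with "color" (400x640x3 uint8, red, green, blue), "fx", "fy", "cx", "cy" (pixels), "view" (4x4, takes a point from world to camera coordinates); the wrist camera has in their place "hand_eye" (4x4, takes a point from camera to tool coordinates, whose origin is the TCP and whose axes are the flange's). Camera axes: x right, y down, z forward; pixel columns grow to the right and rows downward; lengths in m; the calibration is good to about 2 mm. A picture is of the moment at which its call begins: read the wrist's pose just before it. There is no depth.
- hand_in(): hands the job in, once; it reports no verdict.
The state is a dict: "time_s": time; "joint_positions": joint angles; "qvel": joint speeds; "tau": joint torques, N m; "position": TCP position; "tcp_rot": TCP orientation; "force": force on the tool from outside, world axes, zero at the start; "moment": the same for the moment, N m; "opening": opening from 0.0 (shut) to 1.0 (fully open).
Only numpy, scipy, OpenCV 4.12 (cv2) and the standard library are available. Lean on these libraries where they do the work, as an engineer would, in place of code of your own. Each camera call takes 0.05 s, during which the arm holds its last target. There are 200 camera calls.

## Working session

There is one attempt and no reset: what is moved stays moved. The work goes in short steps, Python scripts to look and compute and a tool call to move; the robot and the scene stay as the last step left them, time stands still between calls to the robot, and variables do not carry over. Pictures are saved under pics/ and viewed, about 8 in all and at most 12, crops included, and the job is handed in when it is done.

Besides the shell and the picture viewer there is one more tool, called after ">>>" as a command line: name --argument value ..., lists and objects as JSON in quotes. move_arm: Moves the arm, as the interface text tells. Its arguments: {"type":"object","properties":{"linear":{"type":"array"},"angular":{"type":"array"},"fingers":{"type":"array"}},"required":["linear","angular","fingers"]}

```bash
mkdir -p pics; cat > h.py <<'E'
import numpy as np, cv2
from rig import read_state, capture, hand_in
def grab(n,tag):
    s=read_state(); c=capture(n)
    cv2.imwrite(f'pics/{tag}.png',cv2.cvtColor(c['color'],cv2.COLOR_RGB2BGR))
    if n=='wrist':
        T=np.eye(4); T[:3,:3]=np.array(s['tcp_rot']); T[:3,3]=s['position']
        M=T@np.array(c['hand_eye'])
    else: M=np.linalg.inv(np.array(c['view']))
    return c,M
def ray(c,M,u,v):
    d=M[:3,:3]@np.array([(u-c['cx'])/c['fx'],(v-c['cy'])/c['fy'],1.]); return M[:3,3],d/np.linalg.norm(d)
def onz(c,M,u,v,z):
    o,d=ray(c,M,u,v); return o+d*(z-o[2])/d[2]
def tri(rs):
    A=sum(np.eye(3)-np.outer(d,d) for o,d in rs); b=sum((np.eye(3)-np.outer(d,d))@o for o,d in rs)
    p=np.linalg.solve(A,b); return p,[np.linalg.norm(np.cross(p-o,d)) for o,d in rs]
def reds(c,amin=25):
    h=cv2.cvtColor(c['color'],cv2.COLOR_RGB2HSV)
    m=((h[...,0]<6)|(h[...,0]>174))&(h[...,1]>150)&(h[...,2]>60)
    n,l,st,ce=cv2.connectedComponentsWithStats(m.astype(np.uint8))
    return [(st[i],ce[i].round(1),cv2.minAreaRect(np.argwhere(l==i)[:,::-1].astype(np.float32))) for i in range(1,n) if st[i][4]>=amin]
E
python3 - <<'E'
from h import *
s=read_state(); print(s['time_s'],s['position'],np.round(s['tcp_rot'],3),s['opening'])
for n in ['scene','side','wrist']:
    c,M=grab(n,n+'0'); print(n,M[:3,3].round(3),c['fx'])
    for r in reds(c): print(r)
a=[cv2.imread(f'pics/{n}0.png') for n in ['scene','side']]
E
```

```text
0.0 [0.18956936 0.59478756 0.22157523] [[-0.953  0.304 -0.001]
 [ 0.304  0.953 -0.002]
 [ 0.    -0.002 -1.   ]] 0.9981934981790795
scene [1.036 0.285 0.965] 390.7049593247702
(array([584,  84,  34,  44, 575], dtype=int32), array([601.5,  97.4]), ((594.699462890625, 101.94063568115234), (29.817081451416016, 42.47610855102539), 41.423667907714844))
(array([238,  97,  25,  18, 191], dtype=int32), array([250.6, 105.5]), ((250.49998474121094, 105.49998474121094), (27.439773559570312, 7.202939987182617), 30.963754653930664))
(array([268, 127,  15,  23, 116], dtype=int32), array([274.9, 137.6]), ((275.1891784667969, 138.1351318359375), (7.2073540687561035, 24.876995086669922), 35.53767395019531))
(array([377, 139,  10,  10,  81], dtype=int32), array([381.5, 143.6]), ((381.5, 143.5), (9.0, 9.0), 90.0))
(array([188, 163,   6,   7,  25], dtype=int32), array([190.2, 166.1]), ((190.1000213623047, 166.20001220703125), (6.708203315734863, 3.5777084827423096), 63.43495178222656))
(array([   62,   207,   171,   162, 11026], dtype=int32), array([151.8, 288. ]), ((148.50001525878906, 283.0000305175781
[... 751 characters left out ...]
, 39.31022262573242), 81.46923065185547))
(array([423, 188,  22,  29, 278], dtype=int32), array([433.6, 202.1]), ((433.43902587890625, 201.5487823486328), (31.70327377319336, 9.995121002197266), 51.34019470214844))
(array([520, 245,  44,  18, 425], dtype=int32), array([541.1, 253.5]), ((541.6171264648438, 253.5463409423828), (10.406612396240234, 43.721736907958984), 77.90524291992188))
(array([183, 252,  10,  38, 301], dtype=int32), array([188. , 271.1]), ((187.5, 270.5), (37.0, 9.0), 90.0))
(array([340, 284,  13,  14, 129], dtype=int32), array([346. , 289.9]), ((346.2500305175781, 290.2500305175781), (13.435027122497559, 11.31370735168457), 45.0))
wrist [0.112 0.62  0.384] 341.5506762161778
```

View pics/scene0.png

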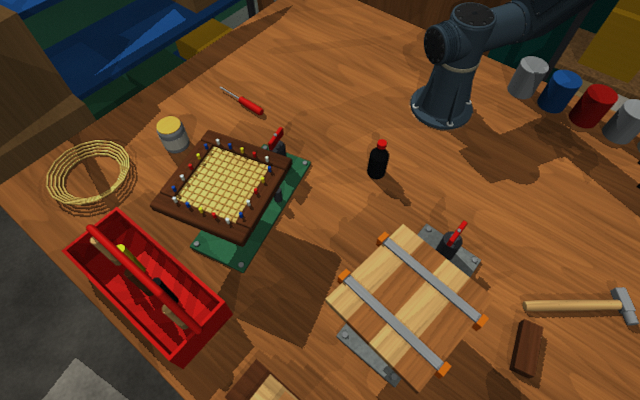

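View pics/side0.png

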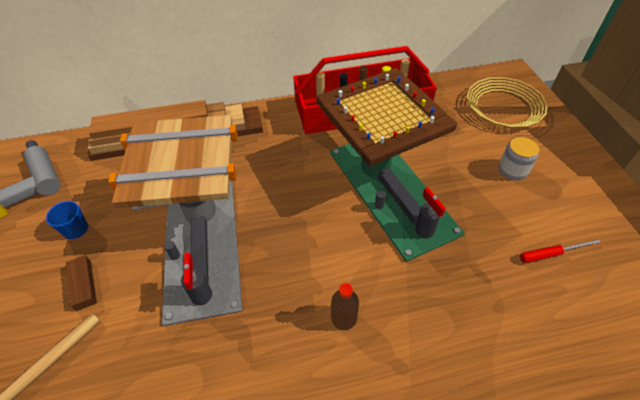

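View pics/wrist0.png

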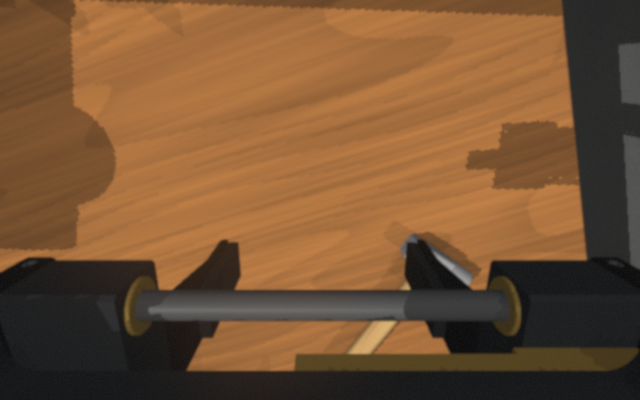

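The scene view shows the seat on the green lift, its red valve bar at about (275,138). The side view has the same bar at (433,202). The panel's grey lift has its bar at (456,233) in scene and (188,271) in side. The wrist view shows only the bench and the hammer.

```bash
python3 - <<'E'
from h import *
C={n:grab(n,n+'1') for n in ['scene','side']}
def blob(n,u,v):
    return min(reds(C[n][0]),key=lambda r:np.hypot(*(r[1]-[u,v])))
for nm,a,b in [('seat',(275,138),(433,202)),('panel',(456,233),(188,271))]:
    A=blob('scene',*a); B=blob('side',*b)
    print(nm,tri([ray(*C['scene'],*A[1]),ray(*C['side'],*B[1])]))
    for n,r in (('scene',A),('side',B)):
        box=cv2.boxPoints(r[2]); print(n,box.round(1).tolist())
        (L,W)=r[2][1]
        e=[box[0],box[1],box[2],box[3]]
        if np.linalg.norm(e[0]-e[1])<np.linalg.norm(e[1]-e[2]): m=[(e[0]+e[1])/2,(e[2]+e[3])/2]
        else: m=[(e[1]+e[2])/2,(e[3]+e[0])/2]
        for z in (.127,.142):
            p=[onz(*C[n],*q,z) for q in m]; d=p[1]-p[0]; print(z,np.round(p,3).tolist(),np.linalg.norm(d).round(3),np.degrees(np.arctan2(d[1],d[0])).round(1))
def crop(n,x,y,w,h,k):
    im=cv2.imread(f'pics/{n}1.png')[y:y+h,x:x+w]; return cv2.resize(im,None,fx=k,fy=k,interpolation=cv2.INTER_NEAREST)
cv2.imwrite('pics/crop.png',np.vstack([crop('scene',220,110,130,50,6),crop('side',380,170,130,50,6)]))
E
```

```text
seat (array([ 0.53522552, -0.26545863,  0.12684399]), [np.float64(0.0007866269743208085), np.float64(0.0007866269743208915)])
scene [[265.0, 146.1999969482422], [279.5, 125.9000015258789], [285.3999938964844, 130.10000610351562], [270.8999938964844, 150.39999389648438]]
0.127 [[0.495, -0.274, 0.127], [0.576, -0.255, 0.127]] 0.083 12.7
0.142 [[0.504, -0.264, 0.142], [0.584, -0.246, 0.142]] 0.082 12.7
side [[419.5, 192.1999969482422], [427.29998779296875, 185.89999389648438], [447.20001220703125, 210.8000030517578], [439.3999938964844, 217.0]]
0.127 [[0.575, -0.257, 0.127], [0.499, -0.273, 0.127]] 0.078 -168.0
0.142 [[0.564, -0.249, 0.142], [0.49, -0.265, 0.142]] 0.076 -168.0
panel (array([0.48802875, 0.27683162, 0.12379451]), [np.float64(6.931273014825231e-05), np.float64(6.931273014837116e-05)])
scene [[445.20001220703125, 243.10000610351562], [462.8999938964844, 219.39999389648438], [467.6000061035156, 222.89999389648438], [449.79998779296875, 246.60000610351562]]
0.127 [[0.445, 0.278, 0.127], [0.529, 0.275, 0.127]] 0.084 -2.2
0.142 [[0.456, 0.278, 0.142], [0.538, 0.275, 0.142]] 0.083 -2.2
side [[183.0, 252.0], [192.0, 252.0], [192.0, 289.0], [183.0, 289.0]]
0.127 [[0.531, 0.276, 0.127], [0.447, 0.278, 0.127]] 0.084 178.4
0.142 [[0.521, 0.272, 0.142], [0.438, 0.275, 0.142]] 0.083 178.4
```

View pics/crop.png

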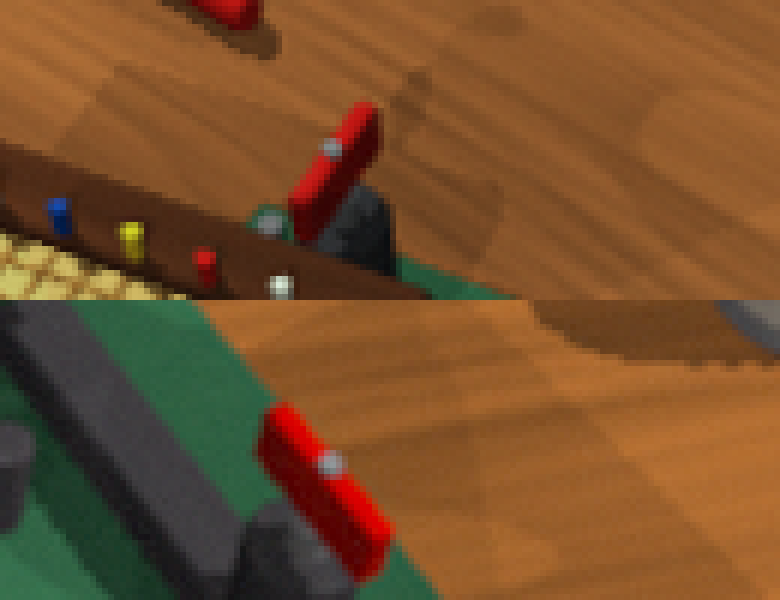

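```bash
python3 - <<'E'
from h import *
C={n:grab(n,n+'2') for n in ['scene','side']}
a=tri([ray(*C['scene'],275.3,134.7),ray(*C['side'],435,197.2)]); print('bar top centre',a)
Q=[onz(*C['scene'],*p,.22) for p in [(291,155),(243,236),(152,203),(208,132)]]
print('scene seat',np.round(Q,3).tolist(),np.mean(Q,0).round(3))
Q2=[onz(*C['side'],*p,.22) for p in [(317,98),(372,152),(456,123),(396,72)]]
print('side seat',np.round(Q2,3).tolist(),np.mean(Q2,0).round(3))
b=a[0][:2]
for th in (11.5,12.7):
  u=np.array([np.cos(np.radians(th)),np.sin(np.radians(th))])
  print('ram',b+.235*u,'corner dists along bar',[(float((q[:2]-b)@u),float((q[:2]-b)@[-u[1],u[0]])) for q in Q])
print('bottle',onz(*C['side'],345,325,0),onz(*C['scene'],377,176,0))
s=read_state(); R=np.array(s['tcp_rot']); p=s['position']
for w in [(.19,.595,.35),(.42,.3,.35),(.52,0,.35),(.52,-.27,.33)]: print(w,(R.T@(np.array(w)-p)*100).round(1))
E
```

```text
bar top centre (array([ 0.535644  , -0.26381765,  0.14259528]), [np.float64(0.0013023019549063461), np.float64(0.0013023019549062973)])
scene seat [[0.608, -0.137, 0.22], [0.838, -0.074, 0.22], [0.906, -0.291, 0.22], [0.683, -0.35, 0.22]] [ 0.759 -0.213  0.22 ]
side seat [[0.838, -0.068, 0.22], [0.631, -0.144, 0.22], [0.673, -0.357, 0.22], [0.891, -0.289, 0.22]] [ 0.758 -0.214  0.22 ]
ram [ 0.76592631 -0.21696619] corner dists along bar [(0.09593595515450265, 0.10965501376787556), (0.3343997937347742, 0.1258998142217875), (0.3576754868790099, -0.10070548409220981), (0.12679693203250234, -0.11379920226555061)]
ram [ 0.76489462 -0.21215379] corner dists along bar [(0.09821135615482292, 0.10762183355653374), (0.33696310110666916, 0.11886906142271321), (0.35548802620167885, -0.10817398794357905), (0.1243858926937325, -0.11642967881049052)]
bottle [ 0.35603393 -0.01699446  0.        ] [ 0.38021449 -0.00484275  0.        ]
(0.19, 0.595, 0.35) [ -0.   -0.  -12.8]
(0.42, 0.3, 0.35) [-30.9 -21.1 -12.8]
(0.52, 0, 0.35) [-49.5 -46.7 -12.7]
(0.52, -0.27, 0.33) [-57.8 -72.4 -10.7]
```

>>> move_arm --linear '[[0,0,-4],[0,0,-8],[0,0,-12],[-3,-2,-12.8],[-6.5,-4.5,-12.8],[-10,-7,-12.8],[-13.5,-9.2,-12.8],[-17,-11.6,-12.8],[-20.5,-14,-12.8],[-24,-16.4,-12.8],[-27.5,-18.8,-12.8],[-30.9,-21.1,-12.8]]' --angular '[[0,0,0],[0,0,0],[0,0,0],[0,0,0],[0,0,0],[0,0,-0.05],[0,0,-0.1],[0,0,-0.15],[0,0,-0.2],[0,0,-0.25],[0,0,-0.3],[0,0,-0.35]]' --fingers '[-1,-1,-1,-1,-1,-1,-1,-1,-1,-1,-1,-1]'

```text
time_s: 1.35
position: [0.4179, 0.3024, 0.3506]
tcp_rot: [[-0.999, -0.044, 0.0], [-0.044, 0.999, -0.0], [-0.0, -0.0, -1.0]]
force: [0.7, 0.8, -0.2]
opening: 1.002
```

```bash
cat > rel.py <<'E'
import sys; from h import *
# args: x y z bar-yaw(deg, tool x direction) -> shift cm, turn about tool z
s=read_state(); R=np.array(s['tcp_rot']); p=np.array(s['position'])
print('t',s['time_s'],'p',p.round(4),'yaw',np.degrees(np.arctan2(R[1,0],R[0,0])).round(2),'z',R[:,2].round(4),'j',np.round(s['joint_positions'],1),'F',np.round(s['force'],1),'M',np.round(s['moment'],2),'o',round(s['opening'],3))
from scipy.spatial.transform import Rotation as Ro
for a in sys.argv[1:]:
    x,y,z,w=map(float,a.split(',')); w=np.radians(w)
    X=np.array([np.cos(w),np.sin(w),0]); Z=np.array([0,0,-1.]); T=np.c_[X,np.cross(Z,X),Z]
    print((R.T@([x,y,z]-p)*100).round(2),Ro.from_matrix(R.T@T).as_rotvec().round(4))
E
python3 rel.py .52,0,.35,186 .51,-.27,.33,192.2
```

```text
t 1.35 p [0.4179 0.3024 0.3506] yaw -177.49 z [ 2.e-04 -2.e-04 -1.e+00] j [ 23.5  14.   87.3  -0.   78.7 -69. ] F [ 0.7  0.8 -0.2] M [0.04 0.03 0.07] o 1.002
[ -8.88 -30.66   0.07] [-0.0002  0.0002 -0.0609]
[ -6.7  -57.59   2.07] [-2.000e-04  1.000e-04 -1.691e-01]
```

>>> move_arm --linear '[[-1.5,-4,0],[-3,-8,0],[-4.5,-12,0],[-6,-16,0],[-7.5,-20,0],[-9,-24,0],[-10.5,-28,0],[-12,-32,0],[-13.5,-36,0],[-15,-40,0],[-16,-44,0],[-17,-48,0]]' --angular '[[0,0,0],[0,0,0],[0,0,-0.02],[0,0,-0.04],[0,0,-0.06],[0,0,-0.08],[0,0,-0.1],[0,0,-0.12],[0,0,-0.14],[0,0,-0.16],[0,0,-0.17],[0,0,-0.17]]' --fingers '[-1,-1,-1,-1,-1,-1,-1,-1,-1,-1,-1,-1]'

```text
time_s: 2.35
position: [0.6058, -0.1607, 0.3507]
tcp_rot: [[-0.977, -0.212, 0.0], [-0.212, 0.977, -0.0], [-0.0, -0.0, -1.0]]
force: [-0.5, -0.2, 0.1]
opening: 1.0
```

```bash
python3 rel.py .62,-.245,.34,192.2 .5355,-.2645,.2,192.2
```

```text
t 2.35 p [ 0.6058 -0.1607  0.3507] yaw -167.73 z [ 4.e-04 -0.e+00 -1.e+00] j [ -25.1   24.    72.1    0.    83.9 -127.3] F [-0.5 -0.2  0.1] M [ 0.06  0.01 -0.01] o 1.0
[ 0.41 -8.54  1.07] [-0.0001  0.0004  0.0012]
[ 9.08 -8.65 15.07] [-0.0001  0.0004  0.0012]
```

>>> move_arm --linear '[[1.5,-0.7,0],[3,-1.4,0],[4.5,-2.1,0],[6,-2.9,0],[7.5,-3.6,0],[9,-4.3,0],[10.5,-5,0],[12,-5.7,0],[13.5,-6.5,0],[15,-7.2,0],[16.5,-8,0],[17.8,-8.6,0]]' --angular '[[0,0,0.12],[0,0,0.24],[0,0,0.36],[0,0,0.48],[0,0,0.6],[0,0,0.72],[0,0,0.84],[0,0,0.96],[0,0,1.08],[0,0,1.2],[0,0,1.32],[0,0,1.44]]' --fingers '[-1,-1,-1,-1,-1,-1,-1,-1,-1,-1,-1,-1]'

```text
time_s: 3.35
position: [0.4493, -0.2831, 0.3507]
tcp_rot: [[-0.332, 0.943, 0.0], [0.943, 0.332, -0.0], [-0.0, 0.0, -1.0]]
force: [0.2, -1.2, -0.0]
opening: 0.997
```

```bash
python3 rel.py .448,-.283,.33,12.2
```

```text
t 3.35 p [ 0.4493 -0.2831  0.3507] yaw 109.41 z [ 3.e-04 -3.e-04 -1.e+00] j [-44.3  15.3  85.4  -0.   79.2 -63.7] F [ 0.2 -1.2 -0. ] M [-0.08  0.01  0.02] o 0.997
[ 0.05 -0.12  2.07] [4.0000e-04 1.0000e-04 1.6966e+00]
```

>>> move_arm --linear '[[0,0,0],[0,0,0],[0,0,0],[0,0,0.5],[0,0,0.7],[0,0,1],[0,0,1.2],[0,0,1.5],[0,0,2],[0,0,2],[0,0,2],[0,0,2]]' --angular '[[0,0,0.12],[0,0,0.24],[0,0,0.36],[0,0,0.48],[0,0,0.6],[0,0,0.72],[0,0,0.84],[0,0,0.96],[0,0,1.08],[0,0,1.2],[0,0,1.32],[0,0,1.44]]' --fingers '[-1,-1,-1,-1,-1,-1,-1,-1,-1,-1,-1,-1]'

```text
time_s: 4.35
position: [0.4491, -0.283, 0.3306]
tcp_rot: [[0.894, 0.447, 0.0], [0.447, -0.894, -0.0], [0.0, 0.0, -1.0]]
force: [0.0, 0.1, -0.2]
opening: 1.004
```

>>> move_arm --linear '[[0,0,0],[0,0,0],[0,0,0],[0,0,0]]' --angular '[[0,0,0.12],[0,0,0.24],[0,0,0.255],[0,0,0.255]]' --fingers '[-1,-1,-1,-1]'

```text
time_s: 4.68
position: [0.4491, -0.2829, 0.3306]
tcp_rot: [[0.978, 0.209, -0.0], [0.209, -0.978, -0.0], [-0.0, 0.0, -1.0]]
force: [0.6, -0.7, 1.1]
opening: 1.004
```

```bash
python3 - <<'E'
from h import *
c,M=grab('wrist','w1')
print(M.round(3))
for r in reds(c,60):
    box=cv2.boxPoints(r[2]); print(r[1],r[2],onz(c,M,*r[1],.142).round(4),[onz(c,M,*q,.142).round(4).tolist() for q in box])
E
python3 rel.py .5355,-.2645,.2,12.2
```

```text
[[ 0.209 -0.933 -0.292  0.53 ]
 [-0.978 -0.2   -0.063 -0.265]
 [ 0.001  0.299 -0.954  0.493]
 [ 0.     0.     0.     1.   ]]
[322.5  65.3] ((322.5, 66.0), (34.0, 11.0), 90.0) [ 0.556  -0.2606  0.142 ] [[0.569, -0.2525, 0.142], [0.5711, -0.2627, 0.142], [0.5415, -0.2692, 0.142], [0.5392, -0.2587, 0.142]]
[323.2 106.6] ((323.5, 106.5), (31.0, 11.0), 90.0) [ 0.5189 -0.2693  0.142 ] [[0.5322, -0.2612, 0.142], [0.5345, -0.2717, 0.142], [0.5055, -0.2781, 0.142], [0.5032, -0.2673, 0.142]]
[ 71.9 192. ] ((71.99999237060547, 192.5), (22.798349380493164, 32.25723648071289), 75.96376037597656) [ 0.3769 -0.0257  0.142 ] [[0.3803, -0.0067, 0.142], [0.396, -0.0391, 0.142], [0.3723, -0.0451, 0.142], [0.3562, -0.0121, 0.142]]
[463.3 210.3] ((464.1346130371094, 210.32691955566406), (70.2095718383789, 16.277639389038086), 11.309932708740234) [ 0.4446 -0.4409  0.142 ] [[0.4354, -0.4039, 0.142], [0.4534, -0.4018, 0.142], [0.4541, -0.4796, 0.142], [0.4359, -0.4828, 0.142]]
t 4.7333 p [ 0.4491 -0.2829  0.3306] yaw 12.1 z [ 0. -0. -1.] j [-44.3  16.3  87.2  -0.   76.5  33.6] F [-0.8  0.7 -0.7] M [-0.09  0.17 -0.03] o 1.004
[8.840e+00 1.000e-02 1.306e+01] [ 0.     -0.     -0.0017]
```

View pics/w1.png

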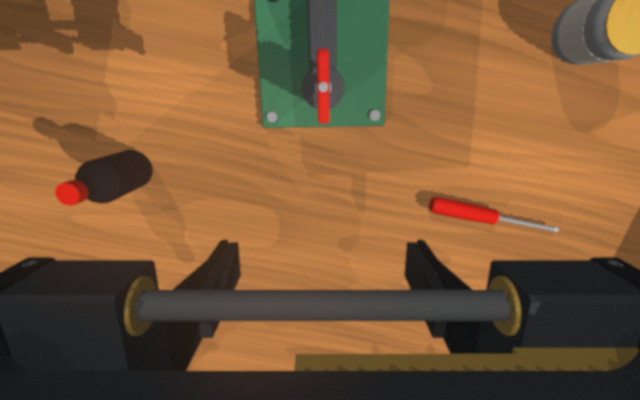

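The wrist view shows the red bar upright at (323,87), in line with the tool x axis. It matches the triangulated point to about 1 mm. Next I move over it and go down.

>>> move_arm --linear '[[3,0,0],[6,0,0],[8.9,0,0],[8.9,0,4],[8.9,0,8],[8.9,0,11],[8.9,0,14],[8.9,0,16.5],[8.9,0,18.5],[8.9,0,20.2],[8.9,0,21.7],[8.9,0,21.7]]' --angular '[[0,0,0],[0,0,0],[0,0,0],[0,0,0],[0,0,0],[0,0,0],[0,0,0],[0,0,0],[0,0,0],[0,0,0],[0,0,0],[0,0,0]]' --fingers '[-1,-1,-1,-1,-1,-1,-1,-1,-1,-1,-1,-1]'

```text
time_s: 5.73
position: [0.5342, -0.263, 0.1104]
tcp_rot: [[0.977, 0.212, -0.005], [0.212, -0.977, 0.004], [-0.004, -0.005, -1.0]]
force: [-0.2, -0.1, 0.6]
opening: 1.0
```

```bash
python3 rel.py .536,-.2645,.113,12.2; python3 - <<'E'
from h import *
grab('side','s3'); im=cv2.imread('pics/s3.png')[40:290,280:580]; cv2.imwrite('pics/s3c.png',cv2.resize(im,None,fx=2.4,fy=2.4))
E
```

```text
t 5.7333 p [ 0.5342 -0.263   0.1104] yaw 12.21 z [-0.0054  0.004  -1.    ] j [-37.   36.4  91.7  -0.   52.3  40.8] F [-0.2 -0.1  0.6] M [-0.08  0.15  0.  ] o 1.0
[ 0.14  0.19 -0.27] [-0.0051  0.0045  0.0003]
```

View pics/s3c.png

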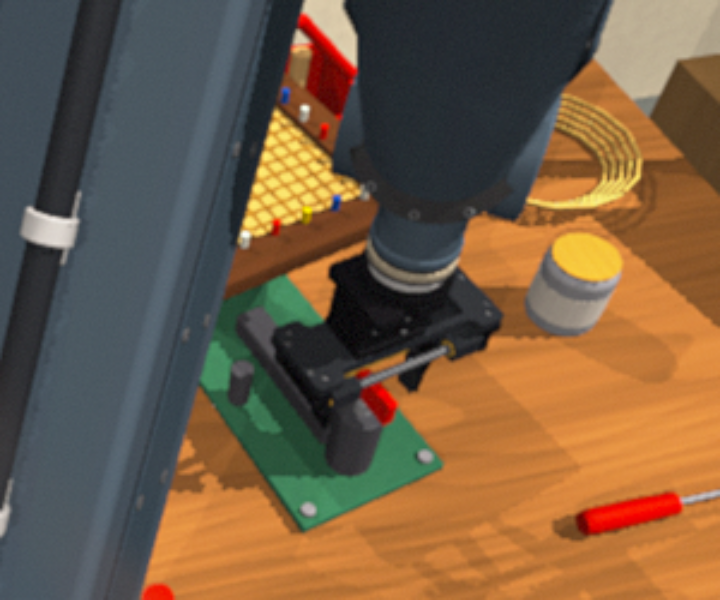

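The side crop shows the open fingers on either side of the red bar, with the body clear of the seat. I'll close now.

>>> move_arm --linear '[[0.1,0.2,-0.2],[0.1,0.2,-0.2],[0.1,0.2,-0.2],[0.1,0.2,-0.2],[0.1,0.2,-0.2],[0.1,0.2,-0.2],[0.1,0.2,-0.2],[0.1,0.2,-0.2]]' --angular '[[0,0,0],[0,0,0],[0,0,0],[0,0,0],[0,0,0],[0,0,0],[0,0,0],[0,0,0]]' --fingers '[-1,1,1,1,1,1,1,1]'

```text
time_s: 6.45
position: [0.5365, -0.2653, 0.1141]
tcp_rot: [[0.977, 0.211, -0.003], [0.211, -0.977, 0.002], [-0.003, -0.003, -1.0]]
force: [0.3, -0.0, 0.3]
opening: 0.557
```

```bash
python3 rel.py .536,-.2645,.113,12.2
```

```text
t 6.45 p [ 0.5365 -0.2653  0.1141] yaw 12.2 z [-0.0031  0.0024 -1.    ] j [-37.   36.3  91.2  -0.   52.8  40.8] F [ 0.3 -0.   0.3] M [-0.08  0.1   0.01] o 0.557
[-0.03 -0.09  0.11] [-0.003   0.0026 -0.    ]
```

Still closing (opening 0.56).

>>> move_arm --linear '[[0,0,0],[0,0,0],[0,0,0],[0,0,0],[0,0,0],[0,0,0],[0,0,0],[0,0,0],[0,0,0]]' --angular '[[0,0,0],[0,0,0],[0,0,0],[0,0,0],[0,0,0],[0,0,0],[0,0,0],[0,0,0],[0,0,0]]' --fingers '[1,1,1,1,1,1,1,1,1]'

```text
time_s: 7.2
position: [0.5364, -0.2649, 0.1141]
tcp_rot: [[0.977, 0.212, -0.004], [0.212, -0.977, 0.003], [-0.003, -0.003, -1.0]]
force: [-0.0, 1.5, 0.6]
opening: 0.138
```

```bash
python3 rel.py .536,-.2645,.113,12.2
```

```text
t 7.2 p [ 0.5364 -0.2649  0.1141] yaw 12.23 z [-0.0035  0.0028 -1.    ] j [-37.   36.3  91.2   0.   52.8  40.8] F [-0.   1.5  0.6] M [0.1  0.13 0.29] o 0.138
[-0.03 -0.05  0.11] [-0.0034  0.0028  0.0006]
```

Gripped: 0.138 of 87 mm is 12 mm, the bar's thickness. Next I turn it 0.6 rad anticlockwise, which is minus about tool z.

>>> move_arm --linear '[[0,0,0],[0,0,0],[0,0,0],[0,0,0],[0,0,0],[0,0,0],[0,0,0],[0,0,0],[0,0,0],[0,0,0],[0,0,0],[0,0,0]]' --angular '[[0,0,-0.05],[0,0,-0.1],[0,0,-0.16],[0,0,-0.22],[0,0,-0.28],[0,0,-0.34],[0,0,-0.4],[0,0,-0.46],[0,0,-0.52],[0,0,-0.57],[0,0,-0.6],[0,0,-0.6]]' --fingers '[1,1,1,1,1,1,1,1,1,1,1,1]'

```text
time_s: 8.2
position: [0.5366, -0.2652, 0.1141]
tcp_rot: [[0.688, 0.726, -0.003], [0.726, -0.688, 0.002], [-0.0, -0.004, -1.0]]
force: [1.6, 1.2, -0.1]
opening: 0.135
```

```bash
python3 rel.py .536,-.2645,.113,46.6
```

```text
t 8.2 p [ 0.5366 -0.2652  0.1141] yaw 46.56 z [-0.0029  0.0025 -1.    ] j [-37.   36.3  91.2   0.   52.8   6.4] F [ 1.6  1.2 -0.1] M [-0.14  0.04 -0.07] o 0.135
[ 0.01 -0.09  0.11] [-0.0038  0.0002 -0.0007]
```

>>> move_arm --linear '[[0,0,0],[0,0,0],[0,0,0],[0,0,0],[0,0,0],[0,0,0],[0,0,0],[0,0,0]]' --angular '[[0,0,0],[0,0,0],[0,0,0],[0,0,0],[0,0,0],[0,0,0],[0,0,0],[0,0,0]]' --fingers '[0,0,0,0,0,0,0,0]'

```text
time_s: 8.87
position: [0.5366, -0.2652, 0.1141]
tcp_rot: [[0.688, 0.726, -0.003], [0.726, -0.688, 0.002], [-0.0, -0.004, -1.0]]
force: [0.3, 0.5, -0.7]
opening: 0.49
```

```bash
python3 rel.py
```

```text
t 8.8667 p [ 0.5366 -0.2652  0.1141] yaw 46.56 z [-0.0029  0.0025 -1.    ] j [-37.   36.3  91.2   0.   52.8   6.4] F [ 0.3  0.5 -0.7] M [-0.13  0.08 -0.04] o 0.49
```

Open with about 15 mm on each side. I'll go straight up 19 cm, then back from the seat (world -x is roughly tool -x,-y).

>>> move_arm --linear '[[0,0,-1],[0,0,-3],[0,0,-5.5],[0,0,-8.5],[0,0,-11.5],[0,0,-14.5],[0,0,-17],[0,0,-19],[-2,-2,-19],[-4.5,-4.5,-19],[-6.5,-6.5,-19],[-6.5,-6.5,-19]]' --angular '[[0,0,0],[0,0,0],[0,0,0],[0,0,0],[0,0,0],[0,0,0],[0,0,0],[0,0,0],[0,0,0.1],[0,0,0.2],[0,0,0.3],[0,0,0.3]]' --fingers '[0,0,0,0,0,0,0,0,0,0,0,0]'

```text
time_s: 9.87
position: [0.4404, -0.2667, 0.305]
tcp_rot: [[0.874, 0.486, -0.007], [0.486, -0.874, 0.004], [-0.004, -0.007, -1.0]]
force: [-0.2, 0.7, 0.2]
opening: 0.501
```

```bash
python3 rel.py; python3 - <<'E'
from h import *
grab('scene','sc4');c,M=grab('wrist','w4')
h=cv2.cvtColor(c['color'],cv2.COLOR_RGB2HSV)
m=(((h[...,0]<6)|(h[...,0]>174))&(h[...,1]>150)&(h[...,2]>60))
P=np.array([onz(c,M,u,v,.142)[:2] for v,u in np.argwhere(m)])
P=P[np.hypot(*(P-[.536,-.2645]).T)<.06]
w,V=np.linalg.eigh(np.cov(P.T)); print(len(P),P.mean(0),w,'bar yaw',np.degrees(np.arctan2(V[1,1],V[0,1])))
a=cv2.imread('pics/sc4.png')[80:400,100:520]; b=cv2.imread('pics/w4.png')[:320]
cv2.imwrite('pics/j4.png',np.hstack([cv2.resize(a,(420,320)),cv2.resize(b,(380,190))[:].copy() if 0 else cv2.copyMakeBorder(cv2.resize(b,(380,190)),0,130,0,0,0)]))
E
```

```text
t 9.8667 p [ 0.4404 -0.2667  0.305 ] yaw 29.1 z [-0.007   0.0039 -1.    ] j [-43.6  16.5  91.2  -0.1  72.8  17.4] F [-0.2  0.7  0.2] M [-0.05  0.16 -0.02] o 0.501
999 [ 0.53787605 -0.26249742] [1.43468595e-05 4.21373040e-04] bar yaw 46.738150811181704
```

View pics/j4.png

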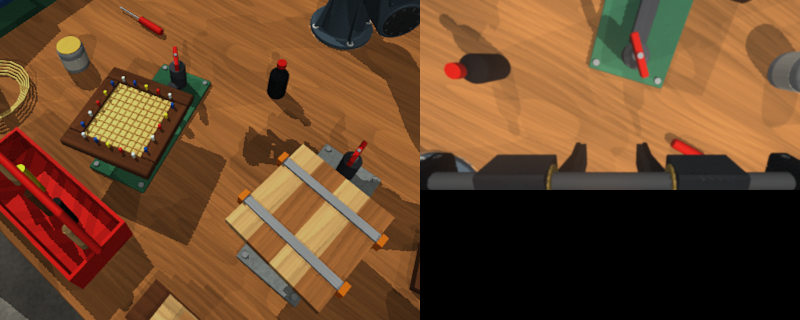

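The scene half shows the seat still lying flat on its way down, and the panel lift unchanged. The bar now lies at 46.7° against 12.2° before, so the valve is at about 0.60. I'll wait while the ram sinks.

>>> move_arm --linear '[[0,0,0],[0,0,0],[0,0,0],[0,0,0],[0,0,0],[0,0,0],[0,0,0],[0,0,0],[0,0,0],[0,0,0],[0,0,0],[0,0,0]]' --angular '[[0,0,0],[0,0,0],[0,0,0],[0,0,0],[0,0,0],[0,0,0],[0,0,0],[0,0,0],[0,0,0],[0,0,0],[0,0,0],[0,0,0]]' --fingers '[0,0,0,0,0,0,0,0,0,0,0,0]'

```text
time_s: 10.97
position: [0.4447, -0.2683, 0.3055]
tcp_rot: [[0.872, 0.49, -0.001], [0.49, -0.872, 0.002], [-0.0, -0.002, -1.0]]
force: [-0.5, 0.2, -0.5]
opening: 0.498
```

>>> move_arm --linear '[[0,0,0],[0,0,0],[0,0,0],[0,0,0],[0,0,0],[0,0,0],[0,0,0],[0,0,0],[0,0,0],[0,0,0],[0,0,0],[0,0,0]]' --angular '[[0,0,0],[0,0,0],[0,0,0],[0,0,0],[0,0,0],[0,0,0],[0,0,0],[0,0,0],[0,0,0],[0,0,0],[0,0,0],[0,0,0]]' --fingers '[0,0,0,0,0,0,0,0,0,0,0,0]'

```text
time_s: 11.97
position: [0.4447, -0.2682, 0.3055]
tcp_rot: [[0.872, 0.49, -0.001], [0.49, -0.872, 0.002], [-0.0, -0.002, -1.0]]
force: [0.1, -0.9, 0.0]
opening: 0.502
```

>>> move_arm --linear '[[0,0,0],[0,0,0],[0,0,0],[0,0,0],[0,0,0],[0,0,0],[0,0,0],[0,0,0],[0,0,0],[0,0,0],[0,0,0],[0,0,0]]' --angular '[[0,0,0],[0,0,0],[0,0,0],[0,0,0],[0,0,0],[0,0,0],[0,0,0],[0,0,0],[0,0,0],[0,0,0],[0,0,0],[0,0,0]]' --fingers '[0,0,0,0,0,0,0,0,0,0,0,0]'

```text
time_s: 12.97
position: [0.4447, -0.2683, 0.3055]
tcp_rot: [[0.872, 0.49, -0.001], [0.49, -0.872, 0.002], [-0.0, -0.002, -1.0]]
force: [-0.2, -0.3, 0.3]
opening: 0.501
```

```bash
cat > chk.py <<'E'
import sys; from h import *
def cane(n,tag):
    c,M=grab(n,tag); h=cv2.cvtColor(c['color'],cv2.COLOR_RGB2HSV)
    m=((h[...,0]>19)&(h[...,0]<32)&(h[...,1]>90)&(h[...,2]>120)).astype(np.uint8)
    m=cv2.morphologyEx(m,cv2.MORPH_CLOSE,np.ones((5,5)))
    k,l,st,ce=cv2.connectedComponentsWithStats(m); i=1+st[1:,4].argmax(); print(n,ce[i].round(1),st[i]); return c,M,ce[i]
t=sys.argv[1]; A=cane('scene','sc'+t); B=cane('side','sd'+t)
print(read_state()['time_s'],'cane',tri([ray(*A),ray(*B)]))
E
python3 chk.py 5
```

```text
scene [229.5 201.1] [ 186  166   86   73 3514]
side [392.5 138. ] [ 369  107   55   60 1757]Traceback (most recent call last):
  File "chk.py", line 8, in <module>
    print(read_state()['time_s'],'cane',tri([ray(*A),ray(*B)]))
                                             ~~~^^^^
TypeError: ray() missing 1 required positional argument: 'v'
```

>>> move_arm --linear '[[0,0,0],[0,0,0],[0,0,0],[0,0,0],[0,0,0],[0,0,0],[0,0,0],[0,0,0],[0,0,0],[0,0,0],[0,0,0],[0,0,0]]' --angular '[[0,0,0],[0,0,0],[0,0,0],[0,0,0],[0,0,0],[0,0,0],[0,0,0],[0,0,0],[0,0,0],[0,0,0],[0,0,0],[0,0,0]]' --fingers '[0,0,0,0,0,0,0,0,0,0,0,0]'

```text
time_s: 14.07
position: [0.4447, -0.2682, 0.3055]
tcp_rot: [[0.872, 0.49, -0.001], [0.49, -0.872, 0.002], [-0.0, -0.002, -1.0]]
force: [-0.3, 0.0, 0.9]
opening: 0.503
```

```bash
python3 chk.py 6; python3 -c "
import cv2,numpy as np
a=cv2.imread('pics/sc6.png');b=cv2.imread('pics/sd6.png');cv2.imwrite('pics/j6.png',np.hstack([a[80:400,100:500],b[40:360,120:520]]))
d=cv2.absdiff(a,cv2.imread('pics/sc5.png')).max(2)>40;print('changed px scene',d.sum())
d=cv2.absdiff(a,cv2.imread('pics/scene0.png'))[220:390,325:490].max(2)>40;print('panel px changed',d.sum())"
```

```text
scene [229.5 201.1] [ 186  166   86   73 3518]
side [392.4 137.9] [ 369  107   55   60 1751]
changed px scene 0
panel px changed 1910Traceback (most recent call last):
  File "chk.py", line 8, in <module>
    print(read_state()['time_s'],'cane',tri([ray(*A),ray(*B)]))
                                             ~~~^^^^
TypeError: ray() missing 1 required positional argument: 'v'
```

View pics/j6.png

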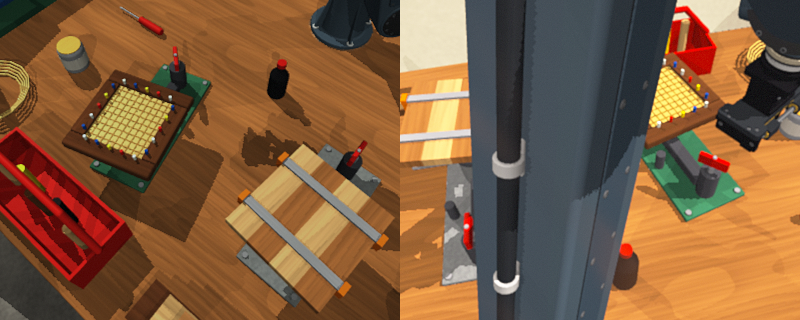

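```bash
python3 - <<'E'
from h import *
c=capture('scene'); M=np.linalg.inv(c['view'])
for f in ('scene0','sc4','sc6'):
    im=cv2.cvtColor(cv2.imread(f'pics/{f}.png'),cv2.COLOR_BGR2RGB); h=cv2.cvtColor(im,cv2.COLOR_RGB2HSV)
    m=((h[...,0]>19)&(h[...,0]<32)&(h[...,1]>90)&(h[...,2]>120)).astype(np.uint8); m[:,300:]=0;m[:160,:190]=0
    m=cv2.morphologyEx(m,cv2.MORPH_CLOSE,np.ones((5,5)))
    k,l,st,ce=cv2.connectedComponentsWithStats(m); i=1+st[1:,4].argmax()
    o,d=ray(c,M,*ce[i]); rec=cv2.minAreaRect(np.argwhere(l==i)[:,::-1].astype(np.float32))
    # height at which the ray passes nearest the ram's vertical axis
    t=((np.array([.7595,-.2135])-o[:2])@d[:2])/(d[:2]@d[:2]); print(f,ce[i].round(1),st[i],rec,(o+t*d).round(3))
a,b=[cv2.imread(f'pics/{f}.png') for f in('scene0','sc6')]
D=cv2.absdiff(a,b).max(2)>40
n,l,st,_=cv2.connectedComponentsWithStats(D.astype(np.uint8)); print(sorted(st[1:].tolist(),key=lambda r:-r[4])[:7])
# orange clamps, original vs now
for x in (a,b):
    h=cv2.cvtColor(x,cv2.COLOR_BGR2HSV); m=((h[...,0]>=6)&(h[...,0]<=11)&(h[...,1]>215)&(h[...,2]>150)); m[:,:320]=0;m[:225]=0;m[:,500:]=0
    n,l,st,ce=cv2.connectedComponentsWithStats(m.astype(np.uint8)); print([(ce[i].round(1).tolist(),int(st[i][4])) for i in range(1,n) if st[i][4]>15])
E
```

```text
scene0 [223.  183.4] [ 176  147   92   76 3905] ((223.41416931152344, 182.06039428710938), (63.005760192871094, 79.0446548461914), 33.070674896240234) [ 0.764 -0.216  0.204]
sc4 [228.7 198.7] [ 185  163   86   74 3583] ((229.46153259277344, 198.30767822265625), (59.35292053222656, 75.43922424316406), 33.6900634765625) [ 0.764 -0.216  0.136]
sc6 [229.5 201.1] [ 186  166   86   73 3518] ((229.99560546875, 200.6221466064453), (59.19412612915039, 72.7349853515625), 33.023868560791016) [ 0.764 -0.216  0.125]
[[459, 147, 181, 249, 13389], [150, 130, 143, 133, 8251], [509, 116, 131, 101, 4288], [218, 247, 124, 102, 3573], [247, 0, 86, 74, 3461], [458, 55, 65, 63, 2257], [341, 207, 59, 40, 1265]]
[]
[]
```

The seat has come down 79 mm and stopped. The panel's clamp jaws are at the same pixels as at the start: (383,238), (482,321), (343,274) and (444,370). The remaining image differences are most likely the arm and its shadow. The gripper is clear of everything, so I'm handing in.

```bash
python3 -c "
from rig import *
hand_in(); print(read_state()['time_s'])"
```

```text
the job is handed in; nothing more can be done
the job is handed in; nothing more can be done
```

I opened the seat lift's red valve about 0.60 rad anticlockwise and left it there. The seat sank slowly all the way down, and I handed the job in at about 14 s.

**Last checks**
- **Valve:** the bar turned from 12.2° to 46.7° in the wrist view, which agrees with the 0.6 rad turn I commanded.
- **Seat:** it sank 79 mm by the scene camera, at roughly 30 mm/s. It kept its place and orientation on the platform, and nothing changed in the scene picture over the last second before hand-in.
- **Panel and its lift:** the clamp jaws are at the same pixels as at the start, compared by eye.
- **Forces:** all the wrist readings were under 2 N, and the gripper ended open, about 16 cm above the valve.

**Checks that failed**
- **Two-view height check of the lowered seat:** it crashed on a bug in my script, and the arm partly blocked the side view by then. The final height therefore comes from the scene camera alone, using the platform position measured at the start.
- **Automatic panel comparison:** the colour mask for the clamp jaws found nothing. A plain image difference showed 1910 changed pixels around the panel, which I put down to the arm's shadow having moved; I did not check that separately.

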